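Shake out the nuts evenly over the two bays of the drying tray

TASK

Take the cover off the steel drying tray and lay it flat, right way up, on the bare bench. Then pick up the grey shaker and shake its eight hex nuts out over the tray so that all of them lie in it, evenly: at least three in each of the two bays. Set the empty shaker back upright on the middle of the black mat, and leave the wedge, the strap coil and the coupling where they are.

Things in the scene. Friction and masses are not known exactly. Their poses are not given: they have to be found in the camera images.
- tray: shallow open steel tray, fixed, 130 mm (its x) by 200 mm (y) over the walls, 30 mm high; walls and floor 3 mm. A 3 mm wide divider, top 18 mm above the bench, runs along its x axis at y = 0 and parts it into two bays of 124 x 95 mm, centred at y = +50 and -50 mm. Origin: centre of the underside, on the bench; yaw within 0.2 rad. The cover hides it at the start
- cover: loose aluminium cover on the tray, 144 mm (its x) by 214 mm (y), 0.18 kg: a 3 mm plate with a 9 mm high skirt that hangs loosely (4 mm clear) outside the tray's walls. Origin: centre of the skirt's lower edge, z up; 22 mm above the bench on the tray, 0 on the bare bench. Round x 0.37, y 0.28 m, in front of tray and mat, the bench is always bare and has room for it
- cover_grip (a point): middle of the black bar grip that stands on the cover: bar 16 mm thick (cover's x), 60 mm long (y), from 11 to 45 mm above the cover's origin; this point is 28 mm above it
- mat: flat black foam sheet, fixed, 158 mm (x) by 169 mm (y), 5 mm thick; the shaker's place. Origin: centre of its underside, on the bench. Tray and mat lie side by side, about 0.27 m apart, either may be the left one; yaw within 0.2 rad
- shaker: loose grey plastic shaker, 0.14 kg: straight trough 130 mm long (its x), 33 mm wide (27 inside, foot plate 45), walls 38 mm high, open above and at its -x end, which points to the robot within 0.4 rad at the start; closed at +x. Floor 16 mm up and flat for 62 mm from the mouth, then falling towards the closed end in three 21 mm facets, by 0.1, 0.2 and 0.3 rad. Origin: centre of its underside, z up
- shaker_grip (a point): middle of the flat black grip bar over the shaker: 56 mm long (shaker's x), 14 mm thick (y), from 52 to 94 mm above the shaker's origin (this point: 73 mm). It stands on a bridge 60 mm long and 33 mm wide whose top is 52 mm above that origin
- mouth (a point): middle of the shaker's open end, on its floor: (-65, 0, 16) mm in its frame. Level, the nuts stay in; as it is slowly tipped mouth down they slide out about two at a time, front ones first (friction about 0.25): the first at some 0.25 rad, the last at 0.55 to 0.65 rad
- nut1: loose steel hex nut 1 of eight alike, 17 mm across the flats, 8 mm high, 12 g; origin at its centre. The eight start in the shaker, in two layers of four in single file, one pair on the flat and one on each facet
- nut2: loose steel hex nut 2 of eight alike, 17 mm across the flats, 8 mm high, 12 g; origin at its centre. The eight start in the shaker, in two layers of four in single file, one pair on the flat and one on each facet
- nut3: loose steel hex nut 3 of eight alike, 17 mm across the flats, 8 mm high, 12 g; origin at its centre. The eight start in the shaker, in two layers of four in single file, one pair on the flat and one on each facet
- nut4: loose steel hex nut 4 of eight alike, 17 mm across the flats, 8 mm high, 12 g; origin at its centre. The eight start in the shaker, in two layers of four in single file, one pair on the flat and one on each facet
- nut5: loose steel hex nut 5 of eight alike, 17 mm across the flats, 8 mm high, 12 g; origin at its centre. The eight start in the shaker, in two layers of four in single file, one pair on the flat and one on each facet
- nut6: loose steel hex nut 6 of eight alike, 17 mm across the flats, 8 mm high, 12 g; origin at its centre. The eight start in the shaker, in two layers of four in single file, one pair on the flat and one on each facet
- nut7: loose steel hex nut 7 of eight alike, 17 mm across the flats, 8 mm high, 12 g; origin at its centre. The eight start in the shaker, in two layers of four in single file, one pair on the flat and one on each facet
- nut8: loose steel hex nut 8 of eight alike, 17 mm across the flats, 8 mm high, 12 g; origin at its centre. The eight start in the shaker, in two layers of four in single file, one pair on the flat and one on each facet
- wedge_1: bystander: wooden clamping wedge, 30 x 85 x 24 mm; origin: centre of its underside
- strap_coil: bystander: white coil of webbing, 68 mm across, 25 mm high; origin: centre of its underside
- coupling: bystander: small nickel tube coupling, 19 x 42 x 17 mm; origin: centre of its underside

How it is judged:
On the way, in this order (a step that is already met when the one before it is completed fails the run):
1. the cover lies flat on the bare bench, let go (height (world z) of cover below 0.004 m and angle between cover's own z axis and vertical below 0.05 rad and contact force between the fingers and cover below 0.1 N), for 0.2 s.
2. the shaker is lifted in the gripper with all eight nuts in it (height (world z) of shaker above 0.03 m and contact force between the fingers and shaker above 0.5 N and x of nut1 in the frame of shaker between -0.068 and 0.066 m and y of nut1 in the frame of shaker between -0.018 and 0.018 m and z of nut1 in the frame of shaker between 0 and 0.045 m and x of nut2 in the frame of shaker between -0.068 and 0.066 m and y of nut2 in the frame of shaker between -0.018 and 0.018 m and z of nut2 in the frame of shaker between 0 and 0.045 m and x of nut3 in the frame of shaker between -0.068 and 0.066 m and y of nut3 in the frame of shaker between -0.018 and 0.018 m and z of nut3 in the frame of shaker between 0 and 0.045 m and x of nut4 in the frame of shaker between -0.068 and 0.066 m and y of nut4 in the frame of shaker between -0.018 and 0.018 m and z of nut4 in the frame of shaker between 0 and 0.045 m and x of nut5 in the frame of shaker between -0.068 and 0.066 m and y of nut5 in the frame of shaker between -0.018 and 0.018 m and z of nut5 in the frame of shaker between 0 and 0.045 m and x of nut6 in the frame of shaker between -0.068 and 0.066 m and y of nut6 in the frame of shaker between -0.018 and 0.018 m and z of nut6 in the frame of shaker between 0 and 0.045 m and x of nut7 in the frame of shaker between -0.068 and 0.066 m and y of nut7 in the frame of shaker between -0.018 and 0.018 m and z of nut7 in the frame of shaker between 0 and 0.045 m and x of nut8 in the frame of shaker between -0.068 and 0.066 m and y of nut8 in the frame of shaker between -0.018 and 0.018 m and z of nut8 in the frame of shaker between 0 and 0.045 m), for 0.1 s.
3. all eight nuts have left the shaker and come down while it is held in the air (height (world z) of shaker above 0.03 m and contact force between the fingers and shaker above 0.5 N and height (world z) of each of nut1, nut2, nut3, nut4, nut5, nut6, nut7, nut8 below 0.033 m), for 0.1 s.
At the end, for the whole second after the job is handed in: All eight nuts rest in the tray below its rim, at least three centred in each bay; the shaker stands upright (0.08 rad) on the mat, centre within 50 mm of the mat's centre; the cover lies flat (0.05 rad), right way up, directly on the bench (height (world z) of cover below 0.004 m and angle between cover's own z axis and vertical below 0.05 rad and x of nut1 in the frame of tray between -0.064 and 0.064 m and y of nut1 in the frame of tray between -0.099 and 0.099 m and z of nut1 in the frame of tray between 0.002 and 0.03 m and x of nut2 in the frame of tray between -0.064 and 0.064 m and y of nut2 in the frame of tray between -0.099 and 0.099 m and z of nut2 in the frame of tray between 0.002 and 0.03 m and x of nut3 in the frame of tray between -0.064 and 0.064 m and y of nut3 in the frame of tray between -0.099 and 0.099 m and z of nut3 in the frame of tray between 0.002 and 0.03 m and x of nut4 in the frame of tray between -0.064 and 0.064 m and y of nut4 in the frame of tray between -0.099 and 0.099 m and z of nut4 in the frame of tray between 0.002 and 0.03 m and x of nut5 in the frame of tray between -0.064 and 0.064 m and y of nut5 in the frame of tray between -0.099 and 0.099 m and z of nut5 in the frame of tray between 0.002 and 0.03 m and x of nut6 in the frame of tray between -0.064 and 0.064 m and y of nut6 in the frame of tray between -0.099 and 0.099 m and z of nut6 in the frame of tray between 0.002 and 0.03 m and x of nut7 in the frame of tray between -0.064 and 0.064 m and y of nut7 in the frame of tray between -0.099 and 0.099 m and z of nut7 in the frame of tray between 0.002 and 0.03 m and x of nut8 in the frame of tray between -0.064 and 0.064 m and y of nut8 in the frame of tray between -0.099 and 0.099 m and z of nut8 in the frame of tray between 0.002 and 0.03 m and y of any of nut1, nut2, nut3, nut4, nut5, nut6 in the frame of tray above 0.004 m and y of any of nut1, nut2, nut3, nut4, nut5, nut6 in the frame of tray below -0.004 m and y of any of nut1, nut2, nut3, nut4, nut5, nut7 in the frame of tray above 0.004 m and y of any of nut1, nut2, nut3, nut4, nut5, nut7 in the frame of tray below -0.004 m and y of any of nut1, nut2, nut3, nut4, nut5, nut8 in the frame of tray above 0.004 m and y of any of nut1, nut2, nut3, nut4, nut5, nut8 in the frame of tray below -0.004 m and y of any of nut1, nut2, nut3, nut4, nut6, nut7 in the frame of tray above 0.004 m and y of any of nut1, nut2, nut3, nut4, nut6, nut7 in the frame of tray below -0.004 m and y of any of nut1, nut2, nut3, nut4, nut6, nut8 in the frame of tray above 0.004 m and y of any of nut1, nut2, nut3, nut4, nut6, nut8 in the frame of tray below -0.004 m and y of any of nut1, nut2, nut3, nut4, nut7, nut8 in the frame of tray above 0.004 m and y of any of nut1, nut2, nut3, nut4, nut7, nut8 in the frame of tray below -0.004 m and y of any of nut1, nut2, nut3, nut5, nut6, nut7 in the frame of tray above 0.004 m and y of any of nut1, nut2, nut3, nut5, nut6, nut7 in the frame of tray below -0.004 m and y of any of nut1, nut2, nut3, nut5, nut6, nut8 in the frame of tray above 0.004 m and y of any of nut1, nut2, nut3, nut5, nut6, nut8 in the frame of tray below -0.004 m and y of any of nut1, nut2, nut3, nut5, nut7, nut8 in the frame of tray above 0.004 m and y of any of nut1, nut2, nut3, nut5, nut7, nut8 in the frame of tray below -0.004 m and y of any of nut1, nut2, nut3, nut6, nut7, nut8 in the frame of tray above 0.004 m and y of any of nut1, nut2, nut3, nut6, nut7, nut8 in the frame of tray below -0.004 m and y of any of nut1, nut2, nut4, nut5, nut6, nut7 in the frame of tray above 0.004 m and y of any of nut1, nut2, nut4, nut5, nut6, nut7 in the frame of tray below -0.004 m and y of any of nut1, nut2, nut4, nut5, nut6, nut8 in the frame of tray above 0.004 m and y of any of nut1, nut2, nut4, nut5, nut6, nut8 in the frame of tray below -0.004 m and y of any of nut1, nut2, nut4, nut5, nut7, nut8 in the frame of tray above 0.004 m and y of any of nut1, nut2, nut4, nut5, nut7, nut8 in the frame of tray below -0.004 m and y of any of nut1, nut2, nut4, nut6, nut7, nut8 in the frame of tray above 0.004 m and y of any of nut1, nut2, nut4, nut6, nut7, nut8 in the frame of tray below -0.004 m and y of any of nut1, nut2, nut5, nut6, nut7, nut8 in the frame of tray above 0.004 m and y of any of nut1, nut2, nut5, nut6, nut7, nut8 in the frame of tray below -0.004 m and y of any of nut1, nut3, nut4, nut5, nut6, nut7 in the frame of tray above 0.004 m and y of any of nut1, nut3, nut4, nut5, nut6, nut7 in the frame of tray below -0.004 m and y of any of nut1, nut3, nut4, nut5, nut6, nut8 in the frame of tray above 0.004 m and y of any of nut1, nut3, nut4, nut5, nut6, nut8 in the frame of tray below -0.004 m and y of any of nut1, nut3, nut4, nut5, nut7, nut8 in the frame of tray above 0.004 m and y of any of nut1, nut3, nut4, nut5, nut7, nut8 in the frame of tray below -0.004 m and y of any of nut1, nut3, nut4, nut6, nut7, nut8 in the frame of tray above 0.004 m and y of any of nut1, nut3, nut4, nut6, nut7, nut8 in the frame of tray below -0.004 m and y of any of nut1, nut3, nut5, nut6, nut7, nut8 in the frame of tray above 0.004 m and y of any of nut1, nut3, nut5, nut6, nut7, nut8 in the frame of tray below -0.004 m and y of any of nut1, nut4, nut5, nut6, nut7, nut8 in the frame of tray above 0.004 m and y of any of nut1, nut4, nut5, nut6, nut7, nut8 in the frame of tray below -0.004 m and y of any of nut2, nut3, nut4, nut5, nut6, nut7 in the frame of tray above 0.004 m and y of any of nut2, nut3, nut4, nut5, nut6, nut7 in the frame of tray below -0.004 m and y of any of nut2, nut3, nut4, nut5, nut6, nut8 in the frame of tray above 0.004 m and y of any of nut2, nut3, nut4, nut5, nut6, nut8 in the frame of tray below -0.004 m and y of any of nut2, nut3, nut4, nut5, nut7, nut8 in the frame of tray above 0.004 m and y of any of nut2, nut3, nut4, nut5, nut7, nut8 in the frame of tray below -0.004 m and y of any of nut2, nut3, nut4, nut6, nut7, nut8 in the frame of tray above 0.004 m and y of any of nut2, nut3, nut4, nut6, nut7, nut8 in the frame of tray below -0.004 m and y of any of nut2, nut3, nut5, nut6, nut7, nut8 in the frame of tray above 0.004 m and y of any of nut2, nut3, nut5, nut6, nut7, nut8 in the frame of tray below -0.004 m and y of any of nut2, nut4, nut5, nut6, nut7, nut8 in the frame of tray above 0.004 m and y of any of nut2, nut4, nut5, nut6, nut7, nut8 in the frame of tray below -0.004 m and y of any of nut3, nut4, nut5, nut6, nut7, nut8 in the frame of tray above 0.004 m and y of any of nut3, nut4, nut5, nut6, nut7, nut8 in the frame of tray below -0.004 m and angle between shaker's own z axis and vertical below 0.08 rad and horizontal distance between shaker and mat below 0.05 m and z of shaker in the frame of mat between 0.002 and 0.01 m and linear speed of each of nut1, nut2, nut3, nut4, nut5, nut6, nut7, nut8, shaker, cover below 0.03 m/s); the robot touches nothing.
It fails at once if the wedge_1 is moved by more than 25 mm (distance of wedge_1 from where it was at the start of the episode above 0.025 m).
It fails at once if the strap_coil is moved by more than 25 mm (distance of strap_coil from where it was at the start of the episode above 0.025 m).
It fails at once if the coupling is moved by more than 25 mm (distance of coupling from where it was at the start of the episode above 0.025 m).
It also fails if it takes over 67 s, if anything falls off the work surface, if the arm or the gripper's body presses on something with over 40 N, if the wrist force passes 120 N, or if a joint passes its speed limit or range.

ROBOT

A 6-joint arm with a two-finger parallel gripper is mounted at the origin on a cart in front of the work surface, level with it; the furniture and walls round the work are solid. World frame = base frame: x ahead of the robot, y to its left, z up, the work surface at z = 0. Lengths are in m, angles in rad, forces in N, time in s.
With the tool pointing down it reaches from about 0.325 to 0.9 m from the base axis. Payload 6.1 kg.
Tool frame: the origin (TCP) lies at the very end of the fingers, on their centre line; the grasp point (between the pads) lies 19 mm behind it; z points along the fingers, y is the line along which they close (so a half turn about z gives the same grasp; the last joint's range is limited). The gripper opens to 87 mm and grips with 3 to 60 N. Pads are 19 mm wide; open, the fingers measure 117 mm over their backs; the gripper's body (75 mm by 190 mm) begins 51 mm behind the grasp point.
Start: joints at [-1.259, 0.22, 1.526, -0, 1.395, -0.126], TCP at [0.265, -0.566, 0.223] pointing down, gripper open.
Joint ranges: [-2.98, 2.98], [-0.91, 2.08], [0.09, 2.57], [-1.24, 4.39], [0.2, 2.65], [-2.68, 2.68]. Speed limits (rad/s): [2.57, 2.57, 3.01, 3.14, 3.14, 3.14].

INTERFACE

Orientations are given as [roll, pitch, yaw] about the fixed x, y, z axes, in that order (R = Rz(yaw) Ry(pitch) Rx(roll)).
In Python, from workcell import arm gives the robot as it stands.
- The arm moves only by the shell command python3 steer.py 'ROWS' [OPENING]. ROWS is a JSON list of rows, 1 to 5 of them, each an object with the fields pos (a list: dx, dy, dz in m), rotvec (a list: a rotation vector rx, ry, rz in rad); a field left out counts as zero; each row shifts and turns the commanded pose from where the row before left it, along the tool's axes as they then stand; what a row does not reach is not made up. A row lasts 1/10 s, in which the tool goes at most 0.05 m and 0.15 rad, less where a joint would pass 70% of its speed; a pose out of reach is approached as far as the arm can. OPENING is the finger opening in m, set as the command begins (- or left out keeps the last). The fingers move at their own pace and stop on an object; the grip force is fixed at half the most. Time passes only in rows, so rows that do not move let the fingers close. It prints the time, the measured TCP pose, the force, the opening and the grip force at its end. Input that does not fit is refused with a message, and nothing moves.
- arm.read_state(): the state, without advancing time (a new reading comes with each control period).
- arm.read_camera(name): name is "scene" or "top" or "wrist"; returns a dict with "frame" (420x560x3 uint8, blue, green, red), "fx", "fy", "cx", "cy" (pixels), "k1" (the pictures are not rectified: a ray, as slopes to the right and down, at radius r is drawn at 1 + k1 r^2 times it, then the intrinsics apply), "extrinsics" (4x4, takes a point from camera to world coordinates); the wrist camera has in their place "tool_from_camera" (4x4, takes a point from camera to tool coordinates, whose origin is the TCP and whose axes are the flange's). Camera axes: x right, y up, looking along -z (the intrinsics and any distortion apply to the point x, -y, -z); pixel columns grow to the right and rows downward; lengths in m; the calibration is good to about 2 mm. A picture is of the moment at which its call begins: read the wrist's pose just before it. There is no depth.
- arm.job_done(): hands the job in; it is judged then, once.
The state is a dict: "time": time; "q": joint angles; "joint_vel": joint speeds; "joint_efforts": joint torques, N m; "eef_pos": TCP position; "tcp_rot": TCP orientation; "force": force on the tool from outside, world axes, zero at the start; "moment": the same for the moment, N m; "width": finger opening in m; "grasp_force": force on a finger pad.
Only numpy, scipy, OpenCV 4.12 (cv2) and the standard library are available. Lean on these libraries where they do the work, as an engineer would, in place of code of your own. Each camera call takes 0.05 s, during which the arm holds its last target. There are 200 camera calls.

## Working session

There is one attempt and no reset: what is moved stays moved. The work goes in short steps, Python scripts to look and compute and a shell command to move; the robot and the scene stay as the last step left them, time stands still between calls to the robot, and variables do not carry over. Pictures are saved under pics/ and viewed, at most 10 in all, crops included, and the job is handed in when it is done.

```bash
ls; mkdir -p pics
python3 - <<'E'
from workcell import arm
import cv2,numpy as np
for n in ("scene","top"):
    c=arm.read_camera(n); cv2.imwrite(f"pics/{n}0.png",c["frame"])
    print(n,c["fx"],c["cx"],c["cy"],c["k1"],np.round(c["extrinsics"],3).tolist())
s=arm.read_state();print(s)
E
```

```text
pics
steer.py
workcell.py
scene 471.66580088396574 281.74041520664696 207.60619277427048 0.009605420325266255 [[0.796, 0.327, -0.509, 0.103], [-0.605, 0.463, -0.648, -0.363], [0.024, 0.824, 0.567, 0.567], [0.0, 0.0, 0.0, 1.0]]
top 407.41977322312385 291.65147271047744 212.06978829802733 -0.06673450662462646 [[-0.028, 0.996, -0.089, 0.476], [-0.999, -0.026, 0.02, 0.228], [0.018, 0.089, 0.996, 0.922], [0.0, 0.0, 0.0, 1.0]]
{'time': 0.1, 'q': array([-1.25912286e+00,  2.21103172e-01,  1.52751292e+00,  1.71681779e-05,
        1.39470844e+00, -1.26080884e-01]), 'joint_vel': array([-0.00140565, -0.00046725, -0.00192357, -0.00100161,  0.00138771,
        0.00088555]), 'joint_efforts': array([ 2.70177798e-04, -4.95945239e+01, -3.88519120e+01,  7.02473824e-02,
        5.15759492e-02, -3.47102332e-05]), 'eef_pos': array([ 0.26477971, -0.56551839,  0.22156539]), 'tcp_rot': array([-3.13987665e+00, -2.34542066e-04,  4.37751126e-01]), 'force': array([0.35657974, 0.50777014, 0.03463677]), 'moment': array([ 0.01615521,  0.0048035 , -0.07915128]), 'grasp_force': 0.0, 'width': 0.08684876460998654}
```

View pics/top0.png

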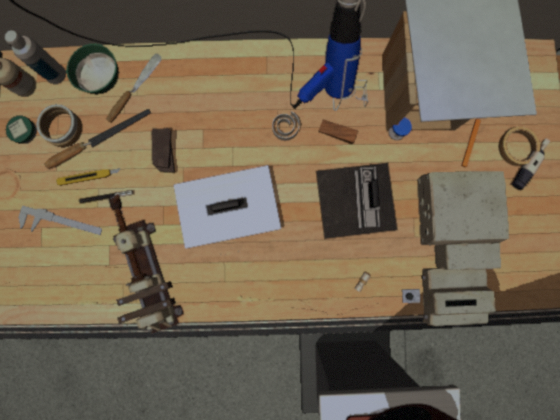

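View pics/scene0.png

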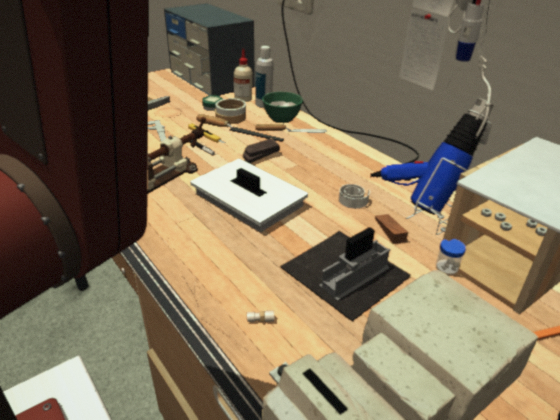

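Top view: cover at about (228,207) with its black grip at (227,206). Mat at (357,200), shaker on it at (370,197) with its grip at (375,187). Wedge is at (338,131), coil at (286,124), coupling at (363,282). A tall cabinet and stone blocks stand to the right.

```bash
cat > h.py <<'E'
import numpy as np,cv2
from workcell import arm
from scipy.spatial.transform import Rotation as R
def cam(n):
    s=arm.read_state(); c=arm.read_camera(n)
    if n=="wrist":
        T=np.eye(4);T[:3,:3]=R.from_euler("xyz",s["tcp_rot"]).as_matrix();T[:3,3]=s["eef_pos"]
        c["extrinsics"]=T@c["tool_from_camera"]
    return c
def ray(c,uv,z):
    uv=np.atleast_2d(np.asarray(uv,float))
    d=np.c_[(uv[:,0]-c["cx"])/c["fx"],(uv[:,1]-c["cy"])/c["fy"]]
    p=d.copy()
    for _ in range(20): p=d/(1+c["k1"]*(p**2).sum(1,keepdims=True))
    v=np.c_[p[:,0],-p[:,1],-np.ones(len(p))]@c["extrinsics"][:3,:3].T
    o=c["extrinsics"][:3,3]
    return o+v*((z-o[2])/v[:,2:3])
def blob(c,m,roi,z,show=True):
    """largest component of mask in roi(x0,y0,x1,y1): its contour on plane z, min-area rect (centre,size,yaw of long side)"""
    k=np.zeros(m.shape,np.uint8);x0,y0,x1,y1=roi;k[y0:y1,x0:x1]=m[y0:y1,x0:x1]
    cs,_=cv2.findContours(k,cv2.RETR_EXTERNAL,cv2.CHAIN_APPROX_NONE)
    q=max(cs,key=cv2.contourArea)[:,0]
    P=ray(c,q,z)[:,:2]
    (cx,cy),(w,h),a=cv2.minAreaRect((P*1000).astype(np.float32))
    if w<h: w,h,a=h,w,a+90
    yaw=(np.radians(a)+np.pi/2)%np.pi-np.pi/2
    print("centre",np.round([cx,cy],1),"size",round(w,1),round(h,1),"yaw long",round(yaw,3),"px",q.mean(0).round())
    return q,P
def st():
    s=arm.read_state();print({k:np.round(v,4).tolist() for k,v in s.items() if k in("time","eef_pos","tcp_rot","width","grasp_force","force")})
E
python3 - <<'E'
from h import *
c=cam("top");f=c["frame"];g=f.max(2);cv2.imwrite("pics/top1.png",f)
hsv=cv2.cvtColor(f,cv2.COLOR_BGR2HSV)
white=((hsv[...,1]<50)&(g>130)).astype(np.uint8)
blob(c,white,(160,150,300,260),.034)
dark=((g<60)).astype(np.uint8)
blob(c,dark,(190,190,260,225),.067)
lowsat=((g<130)&(f.max(2).astype(int)-f.min(2)<35)).astype(np.uint8)
blob(c,lowsat,(305,150,408,250),.005)
blob(c,((g<48)).astype(np.uint8),(364,172,386,212),.099)
print(g[160:240:6,340:400:3])
E
```

```text
centre [571.8 353.6] size 214.0 145.0 yaw long -1.393 px [226. 206.]
centre [569.9 348.2] size 81.5 19.6 yaw long -1.398 px [227. 206.]
centre [581.8  62.5] size 168.2 157.1 yaw long -1.478 px [356. 200.]
centre [587.7  36.2] size 81.1 35.3 yaw long -0.05 px [378. 190.]
[[158 157 158 156 157 157 156 157 158 156 156 158 157 155 154 155 155 156
  156 155]
 [152 142 129 124 105  92  75  65  54  49  48  45  44  39  37  39  92 156
  156 155]
 [ 42  43  46  40  39 105  50 102 106  80  99  50  62  39  39  38  57 156
  157 156]
 [ 44  41  41  41  41  75  64  79  77 101  79  29  61  42  42  39  39 143
  157 157]
 [ 43  43  40  40  40  65  81  53 114  88   3  39  27  42  40  38  37 109
  157 155]
 [ 43  42  39  45  42  55 107  54 112 106   5  35  33  32  39  39  39  71
  156 157]
 [ 40  40  43  41  42  40 110  46 111 108   5  31  35  33  40  38  40  48
  152 157]
 [ 42  43  45  46  43  44 114  37 105 119  11  23  34  20  41  38  38  41
  139 156]
 [ 43  45  48  43  45  39 109  41  72 120  68  77  89  81  37  38  44  37
  103 157]
 [ 44  44  49  48  48  45 114  47 108 119 120 120  56  68  43  39  38  36
   60 156]
 [ 46  44  46  44  43  40  81  66  83 121 119 119  55  79  43  39  38  41
   41 141]
 [ 44  43  44  47  40  39  66  84  65  92  94  92  57  68  39  40  41  40
   38 114]
 [ 43  43  44  45  43  42  39  41  38  41  58  70  88 113 116 128 143 144
  148 152]
 [141 133 135 137 141 139 137 140 143 139 140 140 144 146 148 144 145 145
  141 139]]
```

```bash
cat >> h.py <<'E'
def go(pos,yaw=None,tilt=0.0):
    """prints remaining tool-axes translation (at present orientation) and rotation vector to reach pos with yaw, tilt (mouth down)"""
    s=arm.read_state();r=R.from_euler("xyz",s["tcp_rot"])
    print("d",(r.inv().apply(np.array(pos)-s["eef_pos"])*1000).round(1),end=" ")
    if yaw is not None:
        t=R.from_euler("z",yaw)*R.from_euler("y",-tilt)*R.from_euler("x",np.pi)
        print("rot",(r.inv()*t).as_rotvec().round(4))
E
python3 steer.py '[{"pos": [0,0,-0.026],"rotvec": [0,0,-0.1457]},{"pos": [0,0,-0.026],"rotvec": [0,0,-0.1457]},{"pos": [0,0,-0.026],"rotvec": [0,0,-0.1457]},{"pos": [0,0,-0.026],"rotvec": [0,0,-0.1457]},{"pos": [0,0,-0.026],"rotvec": [0,0,-0.1457]}]' 0.087
python3 steer.py '[{"rotvec": [0,0,-0.1457]},{"rotvec": [0,0,-0.1457]},{"rotvec": [0,0,-0.1457]},{"rotvec": [0,0,-0.1457]}]'
python3 -c "
from h import *
go((.571,.352,.25),1.749)"
```

```text
time: 0.65
eef_pos: [0.2649, -0.5658, 0.3532]
tcp_rot: [-3.141, -0.001, 1.172]
force: [0.1, 0.5, -0.2]
width: 0.0873
grasp_force: 0.0
time: 1.05
eef_pos: [0.2649, -0.5659, 0.3521]
tcp_rot: [-3.141, -0.001, 1.755]
force: [0.4, 0.1, -0.6]
width: 0.0869
grasp_force: 0.0
d [846.2 469.1 102.7] rot [-0.0001 -0.0007  0.0061]
```

```bash
for i in 1 2 3 4; do python3 steer.py '[{"pos": [0.0385,0.0213,0.0045]},{"pos": [0.0385,0.0213,0.0045]},{"pos": [0.0385,0.0213,0.0045]},{"pos": [0.0385,0.0213,0.0045]},{"pos": [0.0385,0.0213,0.0045]}]' | head -2; done
python3 steer.py '[{"pos": [0.0385,0.0213,0.0045]},{"pos": [0.0385,0.0213,0.0045]},{}]'
python3 -c "
from h import *
go((.571,.352,.25),1.749)
c=cam('wrist');cv2.imwrite('pics/w1.png',c['frame'])"
```

```text
time: 1.55
eef_pos: [0.3358, -0.3559, 0.3295]
time: 2.05
eef_pos: [0.4064, -0.1476, 0.3073]
time: 2.55
eef_pos: [0.4771, 0.0609, 0.2848]
time: 3.05
eef_pos: [0.5478, 0.2691, 0.262]
time: 3.35
eef_pos: [0.5752, 0.3549, 0.2498]
tcp_rot: [-3.137, -0.001, 1.753]
force: [-0.6, -0.6, -0.0]
width: 0.0872
grasp_force: 0.0
d [-2.1 -4.6 -0.2] rot [-0.0041 -0.0006  0.0041]
```

View pics/w1.png

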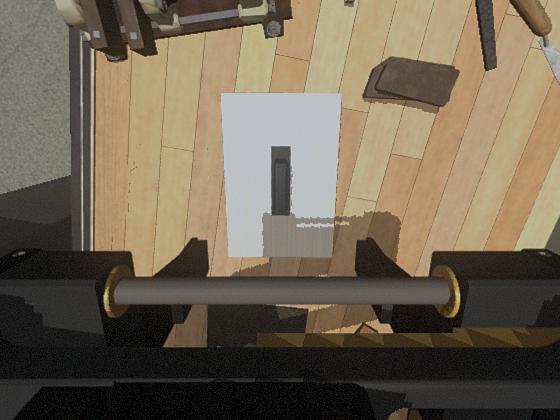

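The wrist view shows the cover square to the tool, its bar grip at about (281,180) and no obstacles around it.

```bash
python3 -c "
from h import *
c=cam('wrist');g=c['frame'].max(2)
for z in(.067,.034):blob(c,(g<75).astype(np.uint8),(255,130,305,212),z)
m=(g>185)&(np.ptp(c['frame'],axis=2)<40)
blob(c,m.astype(np.uint8),(200,80,350,208),.034)
go((.571,.352,.039),1.749)"
```

```text
centre [573.5 354.4] size 66.2 20.2 yaw long -1.382 px [281. 185.]
centre [574.6 347.1] size 72.5 22.1 yaw long -1.382 px [281. 185.]
centre [567.4 387.9] size 145.0 143.0 yaw long -1.394 px [281. 151.]
d [  1.8  -3.5 212.8] rot [-0.0027  0.0011  0.0018]
```

```bash
python3 steer.py '[{"pos": [0.0004,-0.0003,0.045]},{"pos": [0.0004,-0.0003,0.045]},{"pos": [0.0004,-0.0003,0.045]},{"pos": [0.0004,-0.0003,0.045]},{"pos": [0.0004,-0.0003,0.02]}]'
python3 steer.py '[{"pos": [0,0,0.011]},{}]'
python3 steer.py '[{},{},{},{},{}]' 0
python3 steer.py '[{},{}]'
```

```text
time: 3.95
eef_pos: [0.5712, 0.3493, 0.049]
tcp_rot: [-3.135, 0.002, 1.748]
force: [-1.0, -0.4, -1.1]
width: 0.0872
grasp_force: 0.0
time: 4.15
eef_pos: [0.5735, 0.351, 0.0417]
tcp_rot: [-3.14, 0.001, 1.748]
force: [-0.3, 0.1, -0.2]
width: 0.0872
grasp_force: 0.0
time: 4.65
eef_pos: [0.5744, 0.3525, 0.0432]
tcp_rot: [3.141, -0.0, 1.749]
force: [-0.0, -0.6, -0.2]
width: 0.0549
grasp_force: 0.0
time: 4.85
eef_pos: [0.574, 0.3524, 0.0425]
tcp_rot: [-3.142, -0.0, 1.749]
force: [0.1, -0.3, -0.2]
width: 0.0387
grasp_force: 0.0
```

```bash
python3 steer.py '[{"pos": [0,0,0.0035]},{},{},{},{}]'
python3 steer.py '[{},{},{}]'
```

```text
time: 5.35
eef_pos: [0.5738, 0.3522, 0.0387]
tcp_rot: [-3.141, 0.0, 1.749]
force: [0.1, -0.1, -2.1]
width: 0.0159
grasp_force: 30.0
time: 5.65
eef_pos: [0.5741, 0.3523, 0.039]
tcp_rot: [-3.142, -0.0, 1.749]
force: [-0.5, 0.2, -1.3]
width: 0.0154
grasp_force: 30.0
```

```bash
python3 steer.py '[{"pos": [0,0,-0.01]},{"pos": [0,0,-0.02]},{"pos": [0,0,-0.02]},{"pos": [0,0,-0.01]},{}]'
python3 steer.py '[{"pos": [-0.0035,-0.0213,0]},{"pos": [-0.0035,-0.0213,0]},{"pos": [-0.0035,-0.0213,0]},{"pos": [-0.0035,-0.0213,0]},{"pos": [-0.0035,-0.0213,0]}]'
python3 steer.py '[{"pos": [-0.0035,-0.0213,0]},{"pos": [-0.0035,-0.0213,0]},{"pos": [-0.0035,-0.0213,0]},{"pos": [-0.0035,-0.0213,0]},{"pos": [-0.0035,-0.0213,0]}]' | head -2
python3 steer.py '[{"pos": [0,0,0.02]},{"pos": [0,0,0.02]},{"pos": [0,0,0.02]},{"pos": [0,0,0.01]},{}]'
python3 -c "
from h import *
go((.37,.28,.018),1.749)
c=cam('top');f=c['frame'];cv2.imwrite('pics/top2.png',f)"
```

```text
time: 6.15
eef_pos: [0.5757, 0.3531, 0.102]
tcp_rot: [3.137, -0.001, 1.749]
force: [-0.3, 0.0, -1.8]
width: 0.0158
grasp_force: 30.0
time: 6.65
eef_pos: [0.4708, 0.3155, 0.0979]
tcp_rot: [-3.14, 0.0, 1.749]
force: [-0.6, 0.1, -0.5]
width: 0.0157
grasp_force: 30.0
time: 7.15
eef_pos: [0.3692, 0.2795, 0.0981]
time: 7.65
eef_pos: [0.3689, 0.2792, 0.0271]
tcp_rot: [-3.137, 0.001, 1.749]
force: [-0.2, -0.3, -1.5]
width: 0.0157
grasp_force: 30.0
d [0.6 1.3 9.1] rot [-0.0041  0.0013  0.0001]
```

View pics/top2.png

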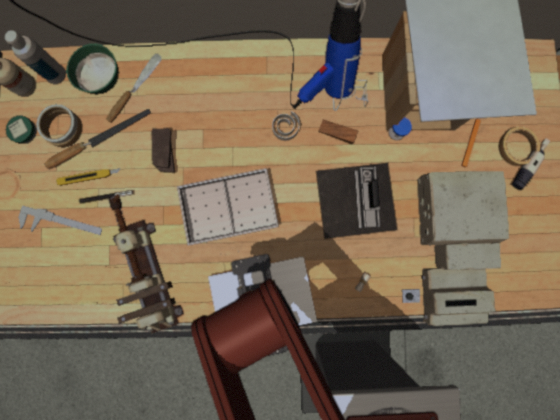

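The tray is now uncovered at about (229,205), its divider running down the middle. The cover is clear of the tray, just above the bare bench at about (262,293).

```bash
python3 steer.py '[{"pos": [0,0,0.006]},{"pos": [0,0,0.005]},{},{}]'
python3 steer.py '[{},{},{},{}]' 0.05
python3 -c "
from h import *
c=cam('top');f=c['frame'];g=f.max(2);h=cv2.cvtColor(f,cv2.COLOR_BGR2HSV)
m=(h[...,1]<70).astype(np.uint8)
blob(c,m,(165,155,300,246),.03)
blob(c,m,(165,155,300,246),.0)
"
```

```text
time: 8.1
eef_pos: [0.3708, 0.2802, 0.0182]
tcp_rot: [3.141, -0.0, 1.749]
force: [0.6, 0.2, -1.9]
width: 0.0158
grasp_force: 30.0
time: 8.5
eef_pos: [0.3709, 0.2802, 0.0183]
tcp_rot: [3.141, -0.0, 1.749]
force: [0.1, -0.6, 0.2]
width: 0.0398
grasp_force: 0.0
centre [571.8 353.3] size 207.6 135.3 yaw long -1.394 px [227. 206.]
centre [575.  357.5] size 214.6 139.9 yaw long -1.394 px [227. 206.]
```

```bash
python3 steer.py '[{"pos": [0,0,-0.03]},{"pos": [0,0,-0.05]},{"pos": [0,0,-0.05],"rotvec": [0,0,0.14]},{"pos": [0,0,-0.05],"rotvec": [0,0,0.14]},{"pos": [0,0,-0.05],"rotvec": [0,0,0.14]}]' 0.087 | head -3
for i in 1 2; do python3 steer.py '[{"rotvec": [0,0,0.14]},{"rotvec": [0,0,0.14]},{"rotvec": [0,0,0.14]},{"rotvec": [0,0,0.14]},{"rotvec": [0,0,0.14]}]' | head -3; done
python3 -c "
from h import *
go((.588,.036,.25),-.05)"
```

```text
time: 9.05
eef_pos: [0.3703, 0.2799, 0.2502]
tcp_rot: [3.141, -0.0, 1.323]
time: 9.55
eef_pos: [0.3706, 0.2801, 0.2481]
tcp_rot: [3.142, -0.0, 0.623]
time: 10.05
eef_pos: [0.3706, 0.2801, 0.248]
tcp_rot: [3.142, 0.0, -0.077]
d [235.5 226.7  -2. ] rot [ 0.      0.0001 -0.0267]
```

```bash
python3 steer.py '[{"pos": [0.03,0.03,0]},{"pos": [0.03,0.03,0]},{"pos": [0.03,0.03,0]},{"pos": [0.03,0.03,0]},{"pos": [0.03,0.03,0]}]' | head -3
python3 steer.py '[{"pos": [0.03,0.03,0]},{"pos": [0.03,0.03,0]},{"pos": [0.025,0.017,0]},{}]' | head -3
python3 -c "
from h import *
c=cam('wrist');cv2.imwrite('pics/w2.png',c['frame']);st()"
```

```text
time: 10.55
eef_pos: [0.5105, 0.1185, 0.2481]
tcp_rot: [-3.141, -0.0, -0.071]
time: 10.95
eef_pos: [0.5909, 0.034, 0.2474]
tcp_rot: [3.141, -0.0, -0.075]
{'time': 11.0, 'eef_pos': [0.5895, 0.0356, 0.2473], 'tcp_rot': [-3.1415, 0.0012, -0.0735], 'force': [-1.1662, 0.8356, -0.7236], 'grasp_force': 0.0, 'width': 0.0867}
```

View pics/w2.png

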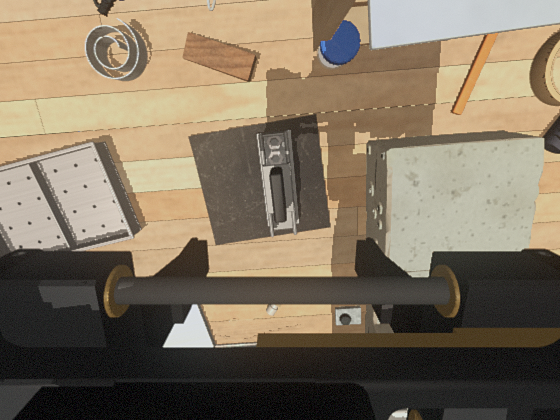

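The wrist view shows the shaker on the mat with its closed end pointing away. Nuts are visible near (273,148), the bar is at about (278,195), and the stone block starts at x≈367. I'll enlarge it for its corners.

```bash
python3 -c "
import cv2
f=cv2.imread('pics/w2.png')[120:245,245:312]
cv2.imwrite('pics/w2c.png',cv2.resize(f,None,fx=4.8,fy=4.8,interpolation=cv2.INTER_CUBIC))"
```

```text
(no output)
```

View pics/w2c.png

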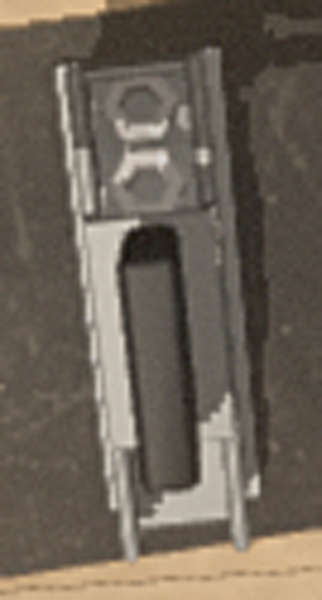

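```bash
python3 -c "
from h import *
c=cam('wrist')
p=lambda x,y:(245+x/4.8,120+y/4.8)
for n,a,b,z in(('bar',p(147,262),p(172,486),.099),('Lwall',p(68,68),p(124,452),.043),('Rwall',p(210,52),p(238,545),.043)):
    P=ray(c,[a,b],z)*1000;d=P[0]-P[1];print(n,P.round(1).tolist(),'len',np.hypot(*d[:2]).round(1),'yaw',np.arctan2(d[1],d[0]).round(3),'mid',P.mean(0).round(1))
t=cam('top');g=t['frame'].max(2)
blob(t,(g<25).astype(np.uint8),(362,172,388,215),.099)
st()"
```

```text
bar [[609.8, 41.1, 99.0], [557.8, 39.5, 99.0]] len 52.1 yaw 0.031 mid [583.8  40.3  99. ]
Lwall [[649.2, 58.7, 43.0], [548.4, 53.2, 43.0]] len 100.9 yaw 0.054 mid [598.8  55.9  43. ]
Rwall [[650.5, 23.4, 43.0], [519.6, 24.4, 43.0]] len 130.9 yaw -0.008 mid [585.   23.9  43. ]
centre [618.1  18.1] size 19.0 10.4 yaw long -0.052 px [385. 176.]
{'time': 11.1, 'eef_pos': [0.5884, 0.0374, 0.2476], 'tcp_rot': [-3.1412, 0.0013, -0.071], 'force': [-0.4445, 0.6506, -0.0537], 'grasp_force': 0.0, 'width': 0.0871}
```

```bash
python3 -c "
from h import *
c=cam('wrist')
print(ray(c,[(367,150),(369,220)],0).round(3).tolist())
for z in(.05,.08,.11,.14):print(z,ray(c,[(386,150),(390,220)],z).round(3).tolist())
go((.584,.040,.062),.025)"
```

```text
[[0.615, -0.079, 0.0], [0.514, -0.083, 0.0]]
0.05 [[0.62, -0.088, 0.05], [0.531, -0.095, 0.05]]
0.08 [[0.624, -0.078, 0.08], [0.542, -0.085, 0.08]]
0.11 [[0.628, -0.068, 0.11], [0.554, -0.074, 0.11]]
0.14 [[0.631, -0.058, 0.14], [0.565, -0.064, 0.14]]
d [ -4.2  -1.8 185.9] rot [-0.0004  0.0008 -0.0952]
```

```bash
python3 steer.py '[{"pos": [-0.004,-0.002,0],"rotvec": [0,0,-0.095]},{"pos": [0,0,0.045]},{"pos": [0,0,0.045]},{"pos": [0,0,0.04]},{"pos": [0,0,0.03]}]' 0.06
python3 steer.py '[{"pos": [0,0,0.015]},{"pos": [0,0,0.01]},{}]'
python3 -c "
from h import *
go((.584,.040,.062),.025)"
```

```text
time: 11.65
eef_pos: [0.5829, 0.0408, 0.0856]
tcp_rot: [-3.141, 0.003, 0.026]
force: [0.7, -0.8, 0.3]
width: 0.0617
grasp_force: 0.0
time: 11.95
eef_pos: [0.5848, 0.0398, 0.0629]
tcp_rot: [-3.141, 0.001, 0.025]
force: [0.3, 0.5, 0.4]
width: 0.0598
grasp_force: 0.0
d [-0.8 -0.2  0.9] rot [-0.0001  0.0007 -0.0002]
```

```bash
python3 steer.py '[{},{},{},{},{}]' 0 | tail -2
python3 steer.py '[{},{},{},{},{}]'
python3 steer.py '[{},{"pos": [0,0,-0.01]},{"pos": [0,0,-0.01]},{"pos": [0,0,-0.02]},{"pos": [0,0,-0.02]}]'
python3 steer.py '[{"pos": [0,0,-0.02]},{"pos": [0,0,-0.02]},{"pos": [0,0,-0.01]},{},{}]'
python3 -c "
from h import *
c=cam('wrist');s=cam('scene');f=np.hstack([c['frame'][100:300,180:400],s['frame'][150:350,250:470]]);cv2.imwrite('pics/l.png',cv2.resize(f,None,fx=1.8,fy=1.8));st()"
```

```text
width: 0.028
grasp_force: 0.0
time: 12.95
eef_pos: [0.5851, 0.0392, 0.063]
tcp_rot: [3.142, 0.0, 0.024]
force: [-0.2, -1.9, 0.5]
width: 0.014
grasp_force: 30.0
time: 13.45
eef_pos: [0.585, 0.0394, 0.1241]
tcp_rot: [-3.141, 0.0, 0.024]
force: [1.7, -0.1, -1.3]
width: 0.0141
grasp_force: 30.0
time: 13.95
eef_pos: [0.5848, 0.0393, 0.1727]
tcp_rot: [-3.142, 0.0, 0.024]
force: [0.3, -0.6, -2.6]
width: 0.0138
grasp_force: 30.0
{'time': 14.05, 'eef_pos': [0.5842, 0.0394, 0.1716], 'tcp_rot': [-3.1413, 0.0024, 0.0241], 'force': [0.1893, -0.08, -2.6943], 'grasp_force': 29.9855, 'width': 0.0136}
```

View pics/l.png

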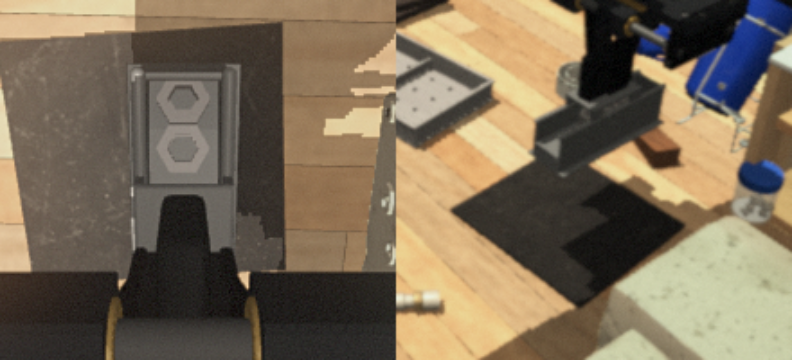

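The shaker hangs level in the gripper with two top nuts visible on the rear facets, and the mat below is empty. Next is a gentle carry to the near bay.

```bash
python3 steer.py '[{"rotvec": [0,0,-0.02]},{"rotvec": [0,0,-0.043]},{"rotvec": [0,0,-0.045]},{"rotvec": [0,0,-0.045]},{"pos": [0.002,-0.005,0]}]' | head -3
python3 steer.py '[{"pos": [0.004,-0.009,0]},{"pos": [0.005,-0.012,0]},{"pos": [0.006,-0.014,0]},{"pos": [0.006,-0.014,0]},{"pos": [0.006,-0.014,0]}]' | head -2
for i in 1 2; do python3 steer.py '[{"pos": [0.006,-0.014,0]},{"pos": [0.006,-0.014,0]},{"pos": [0.006,-0.014,0]},{"pos": [0.006,-0.014,0]},{"pos": [0.006,-0.014,0]}]' | head -2; done
python3 steer.py '[{"pos": [0.006,-0.014,0]},{"pos": [0.006,-0.014,0]},{"pos": [0.005,-0.011,0]},{"pos": [0.003,-0.007,0]},{"pos": [0.002,-0.004,0]}]'
python3 -c "
from h import *
go((.650,.317,.128),.177)"
```

```text
time: 14.55
eef_pos: [0.5858, 0.0443, 0.1721]
tcp_rot: [-3.141, 0.002, 0.177]
time: 15.05
eef_pos: [0.602, 0.1132, 0.173]
time: 15.55
eef_pos: [0.6192, 0.1868, 0.173]
time: 16.05
eef_pos: [0.6364, 0.261, 0.173]
time: 16.55
eef_pos: [0.649, 0.3136, 0.1729]
tcp_rot: [3.142, 0.0, 0.178]
force: [-0.1, 0.0, -1.7]
width: 0.0138
grasp_force: 30.0
d [ 1.6 -3.2 44.9] rot [0.     0.0002 0.0006]
```

```bash
python3 steer.py '[{"pos": [0.001,-0.003,0.008]},{"pos": [0,0,0.012]},{"pos": [0,0,0.012]},{"pos": [0,0,0.009]},{"pos": [0,0,0.004]}]'
python3 steer.py '[{"rotvec": [0,0.02,0]},{"rotvec": [0,0.04,0]},{"rotvec": [0,0.04,0]},{"rotvec": [0,0.04,0]},{"rotvec": [0,0.03,0]}]'
python3 -c "
from h import *
go((.650,.317,.128),.177,.17)
c=cam('top');s=cam('scene');w=cam('wrist')
for n,x in(('t',c),('s',s),('w',w)):cv2.imwrite(f'pics/{n}_a.png',x['frame'])
f=np.hstack([c['frame'][140:260,160:300],s['frame'][120:240,190:330],w['frame'][130:250,210:350]]);cv2.imwrite('pics/m.png',cv2.resize(f,None,fx=1.9,fy=1.9))"
```

```text
time: 17.05
eef_pos: [0.6483, 0.3151, 0.1255]
tcp_rot: [3.141, 0.003, 0.177]
force: [-0.5, -0.1, -2.0]
width: 0.0137
grasp_force: 30.0
time: 17.55
eef_pos: [0.6495, 0.3161, 0.1291]
tcp_rot: [-3.141, -0.173, 0.177]
force: [0.3, 0.1, -2.7]
width: 0.014
grasp_force: 30.0
d [ 0.4 -0.8  1.2] rot [-0.0003 -0.0034  0.0002]
```

View pics/m.png

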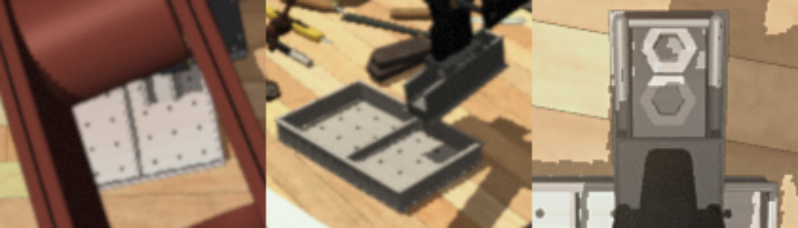

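The scene view (middle) shows the mouth over the near bay, with both bays empty. The wrist view (right) shows the two rear top nuts still in place.

```bash
cat >> h.py <<'E'
def proj(c,P):
    e=np.linalg.inv(c["extrinsics"]);p=(np.atleast_2d(P)@e[:3,:3].T+e[:3,3]);d=np.c_[p[:,0],-p[:,1]]/-p[:,2:3]
    d=d*(1+c["k1"]*(d**2).sum(1,keepdims=True));return d*[c["fx"],c["fy"]]+[c["cx"],c["cy"]]
def tray(w):
    w=np.asarray(w)[...,:2]-[.572,.3535];k=np.array([[np.cos(.177),np.sin(.177)],[-np.sin(.177),np.cos(.177)]]);return w@k.T
def nuts(tag):
    """changes in the bays against s_a, as blobs on plane z=.01, tray coordinates in mm; and rear-facet change in wrist view"""
    s=cam("scene");cv2.imwrite(f"pics/s_{tag}.png",s["frame"]);w=cam("wrist");cv2.imwrite(f"pics/w_{tag}.png",w["frame"])
    a=cv2.imread("pics/s_a.png");d=cv2.absdiff(a,s["frame"]).max(2)>30
    yy,xx=np.mgrid[0:420,0:560];T=tray(ray(s,np.c_[xx.ravel(),yy.ravel()],.008)).reshape(420,560,2)
    d&=(abs(T[...,0])<.062)&(abs(T[...,1])<.097)
    n,_,stt,ce=cv2.connectedComponentsWithStats(d.astype(np.uint8))
    for i in range(1,n):
        if stt[i,4]>12: print("area",stt[i,4],"tray",(T[int(ce[i,1]),int(ce[i,0])]*1000).round(),"px",ce[i].round())
    wa=cv2.imread("pics/w_a.png");print("rear change",cv2.absdiff(wa,w["frame"])[135:200,255:295].mean().round(1),end=" ");st()
E
python3 -c "
from h import *
c=cam('scene');st_=arm.read_state();r=R.from_euler('xyz',st_['tcp_rot'])*R.from_euler('x',np.pi).inv()
print(proj(c,[st_['eef_pos']+r.apply([-.065,s*.0225,-.058]) for s in(-1,1)]), tray(st_['eef_pos']+r.apply([-.065,0,-.042])))"
python3 steer.py '[{"rotvec": [0,0.02,0]},{"rotvec": [0,0.02,0]},{"rotvec": [0,0.02,0]},{"rotvec": [0,0.02,0]},{"rotvec": [0,0.02,0]}]' | head -3
python3 steer.py '[{"rotvec": [0,0.02,0]},{},{},{},{}]' | head -4
python3 -c "
from h import *
nuts('b')"
```

```text
[[278.22945011 185.45044028]
 [262.4517385  177.41386515]] [ 0.01278996 -0.05052002]
time: 18.25
eef_pos: [0.6493, 0.3159, 0.1279]
tcp_rot: [3.142, -0.271, 0.177]
time: 18.75
eef_pos: [0.6497, 0.316, 0.1283]
tcp_rot: [-3.141, -0.29, 0.177]
force: [0.2, 0.3, -2.3]
area 57 tray [ 52. -34.] px [276. 194.]
area 28 tray [ 25. -62.] px [277. 203.]
area 55 tray [-23. -50.] px [257. 211.]
rear change 19.6 {'time': 18.85, 'eef_pos': [0.6496, 0.316, 0.1281], 'tcp_rot': [-3.1415, -0.2901, 0.177], 'force': [0.2703, -0.5504, -2.1256], 'grasp_force': 29.9856, 'width': 0.0138}
```

```bash
python3 steer.py '[{"rotvec": [0,0.02,0]},{"rotvec": [0,0.02,0]},{"rotvec": [0,0.01,0]},{},{}]' | head -3
python3 -c "
from h import *
nuts('c')"
python3 steer.py '[{"rotvec": [0,0.02,0]},{"rotvec": [0,0.015,0]},{},{},{}]' | head -3
python3 -c "
from h import *
nuts('d')
L=[np.hstack([cv2.imread(f'pics/s_{t}.png')[150:250,190:310],cv2.imread(f'pics/w_{t}.png')[120:220,210:330]]) for t in 'bcd']
cv2.imwrite('pics/m2.png',cv2.resize(np.vstack([np.hstack(L[:2]),np.hstack([L[2],L[2]*0])]),None,fx=1.65,fy=1.65,interpolation=cv2.INTER_CUBIC))"
```

```text
time: 19.35
eef_pos: [0.6493, 0.316, 0.1281]
tcp_rot: [-3.142, -0.34, 0.177]
area 117 tray [ 42. -40.] px [276. 197.]
area 26 tray [ 52. -78.] px [291. 201.]
area 55 tray [-23. -50.] px [257. 211.]
rear change 22.1 {'time': 19.45, 'eef_pos': [0.6496, 0.316, 0.1282], 'tcp_rot': [-3.1415, -0.3403, 0.177], 'force': [-0.8035, -0.533, -1.6322], 'grasp_force': 29.9856, 'width': 0.0138}
time: 19.95
eef_pos: [0.6495, 0.316, 0.1282]
tcp_rot: [-3.142, -0.375, 0.177]
area 93 tray [ 46. -33.] px [274. 194.]
area 81 tray [ 37. -69.] px [284. 203.]
area 57 tray [  7. -50.] px [268. 205.]
area 94 tray [-29. -50.] px [255. 211.]
rear change 26.0 {'time': 20.05, 'eef_pos': [0.6496, 0.316, 0.1282], 'tcp_rot': [-3.1415, -0.3752, 0.177], 'force': [-0.3069, 0.0188, -0.9938], 'grasp_force': 29.9855, 'width': 0.0137}
```

View pics/m2.png

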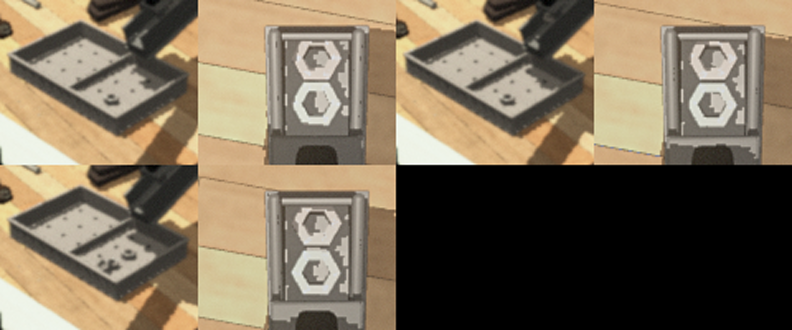

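Frame d shows one nut near tray (7,-50) and a cluster of probably two near (-29,-50), all in the near bay. The rear pair is still in the shaker. I'll resolve the cluster numerically.

```bash
python3 -c "
from h import *
f=cv2.cvtColor(cv2.imread('pics/s_d.png'),cv2.COLOR_BGR2GRAY)
for y in range(196,222): print(y,''.join('%X'%(v>>4) for v in f[y,238:296]))
F=[];
for i in range(12): cam('top');F.append(arm.read_state()['force'])
print(np.mean(F,0),np.std(F,0))
t=cam('top');cv2.imwrite('pics/t_d.png',t['frame']);p=proj(t,[[.58,.30,.01]])[0].astype(int);print(p)
g=cv2.cvtColor(t['frame'],cv2.COLOR_BGR2GRAY)
for y in range(p[1]-22,p[1]+26): print(y,''.join('%X'%(v>>4) for v in g[y,p[0]-26:p[0]+26]))
"
```

```text
196 BBBB976434333444579AABBBCBBBBBAA87555555555554444333333333
197 8AA865433334455679BBBBBBBBBCBBBBBA876555555555555443333333
198 8765433334455579ABBBBBAABBBBBCBBBBAA8776544455555544333334
199 654333334556779BBBBBB989BBBBBBBBBBBBAA97533455555554443445
200 433333455679AABBBBBBBA9ABBBBBABBBBBBBBB8544455555555544554
201 3333345679ABBBBBBBBBBBBBBBBA8889ABBBBBB9655555555455555443
202 33344679ABBBBBBBBBBBBBBBBBB965579AABBBBA877765555555554333
203 445579ABBBBBBBBBBBBBBBBBBAA97667989BBBBBBAAAA8655555543333
204 67779BBBBCB98ABBBBBBBBBBB9789888868ABBBCCBBBBA755544333333
205 99AABBBBBCB979ABBBBBBBBBB8656665547ABBBBBBBBBA755433333333
206 BBBBBBBBBBBAAAABBBBBBBBCB9754444457ABCBBBBBBB9644333333333
207 BBBBBBBBBBBBA99ABA878ABBBB976666679BBBBCBBBB96433333333333
208 9BBBBBBCBBBB9668A86458AABBBA9AAAAABBBBBCBBA864333333333333
209 68ABBBBBCBB9655797556899ABBBBBBBBBBCBCCBA97543333333333333
210 4568ABBBCBA85678975567779ABBBBBBBBCBBBBA865333333333333444
211 334579BBBBA878999744554579ABBBBBBBBBBA97543333333333344445
212 3433458ABBBA9999854334457ABBBBBBCBBA9754333333333333344555
213 434334468ABBAA8654445667A
[... 2668 characters left out ...]
3333344444432234
217 5554444444444444444444444444444434333333334444432223
218 4444444444444444444444444344444333333333333444443223
219 4444444444444444444434443343343333333333333444443223
220 4444444444444444444444334343333333333333333444444322
221 4444444444444444444444334333333333333333333344444322
222 4444444444444443434434343333333333333333333344444432
223 4444444444444344433433333333333333333333333334444432
224 4444444444444433433433333333333333333333222234444432
225 4444444444444433333333333333333333333222222234444443
226 4444444444334333333333333333333333322222222334444443
227 4444444434443433333333333333333232222222223444444444
228 4444443444333333333333333333332222222222345665444444
```

Weight (about 46 g of nuts left) and the image agree that roughly four nuts are out. I'll tilt back, shift to the other bay and pour the rest.

```bash
python3 steer.py '[{"rotvec": [0,-0.035,0]},{"rotvec": [0,-0.035,0]},{"rotvec": [0,-0.035,0]},{"rotvec": [0,-0.035,0]},{"rotvec": [0,-0.035,0]}]' | head -3
python3 steer.py '[{"pos": [-0.002,-0.004,0]},{"pos": [-0.002,-0.008,0]},{"pos": [-0.002,-0.012,0]},{"pos": [-0.002,-0.013,0]},{"pos": [-0.002,-0.013,0]}]' | head -3
python3 steer.py '[{"pos": [-0.002,-0.013,0]},{"pos": [0,-0.013,0]},{"pos": [0,-0.012,0]},{"pos": [0,-0.008,0]},{"pos": [0,-0.004,0]}]' | head -3
python3 -c "
from h import *
nuts('e')
go((.620,.413,.130),.177,.3)"
```

```text
time: 21.2
eef_pos: [0.6495, 0.316, 0.1281]
tcp_rot: [-3.142, -0.199, 0.177]
time: 21.7
eef_pos: [0.63, 0.365, 0.126]
tcp_rot: [-3.141, -0.2, 0.178]
time: 22.2
eef_pos: [0.62, 0.4134, 0.1257]
tcp_rot: [-3.142, -0.2, 0.178]
area 294 tray [38. 40.] px [249. 183.]
area 582 tray [  2. -49.] px [265. 206.]
rear change 14.5 {'time': 22.3, 'eef_pos': [0.6201, 0.4128, 0.1256], 'tcp_rot': [3.1415, -0.2, 0.1777], 'force': [0.6568, 1.0873, -1.8066], 'grasp_force': 29.9856, 'width': 0.0139}
d [ 0.8 -0.2 -4.4] rot [-0.0001  0.1     0.0006]
```

```bash
python3 steer.py '[{"pos": [0,0,-0.003],"rotvec": [0,0.03,0]},{"pos": [0,0,-0.003],"rotvec": [0,0.03,0]},{"rotvec": [0,0.03,0]},{"rotvec": [0,0.03,0]},{"rotvec": [0,0.03,0]}]' | head -3
for i in 1 2; do python3 steer.py '[{"rotvec": [0,0.02,0]},{"rotvec": [0,0.02,0]},{"rotvec": [0,0.02,0]},{"rotvec": [0,0.02,0]},{"rotvec": [0,0.02,0]}]' | head -3;done
python3 -c "
from h import *
nuts('f')"
python3 steer.py '[{"rotvec": [0,0.02,0]},{"rotvec": [0,0.02,0]},{"rotvec": [0,0.02,0]},{"rotvec": [0,0.02,0]},{"rotvec": [0,0.02,0]}]'
python3 steer.py '[{},{},{},{},{}]' | head -3
python3 -c "
from h import *
nuts('g')
F=[]
for i in range(12): cam('top');F.append(arm.read_state()['force'])
print(np.mean(F,0))
w=cv2.cvtColor(cv2.imread('pics/w_g.png'),cv2.COLOR_BGR2GRAY)
for y in range(130,205,3): print(y,''.join('%X'%(v>>4) for v in w[y,245:320:2]))
"
```

```text
time: 22.8
eef_pos: [0.6193, 0.4113, 0.1316]
tcp_rot: [3.141, -0.351, 0.176]
time: 23.3
eef_pos: [0.619, 0.412, 0.1315]
tcp_rot: [-3.142, -0.451, 0.177]
time: 23.8
eef_pos: [0.619, 0.4122, 0.1316]
tcp_rot: [-3.141, -0.552, 0.177]
area 1589 tray [ 5. -9.] px [254. 197.]
rear change 39.5 {'time': 23.9, 'eef_pos': [0.6182, 0.4119, 0.1309], 'tcp_rot': [3.141, -0.5498, 0.1778], 'force': [-0.3288, -0.1101, -1.8933], 'grasp_force': 29.9855, 'width': 0.0138}
time: 24.4
eef_pos: [0.6192, 0.4123, 0.1318]
tcp_rot: [-3.141, -0.652, 0.177]
force: [0.1, -0.1, -2.2]
width: 0.0138
grasp_force: 30.0
time: 24.9
eef_pos: [0.6192, 0.4122, 0.1317]
tcp_rot: [-3.141, -0.65, 0.177]
area 1638 tray [ 4. -8.] px [252. 197.]
rear change 39.9 {'time': 25.0, 'eef_pos': [0.6191, 0.4121, 0.1316], 'tcp_rot': [-3.1414, -0.6501, 0.1768], 'force': [-0.0932, -0.1294, -0.9183], 'grasp_force': 29.9856, 'width': 0.0139}
[-0.09193665 -0.15054519 -1.02382505]
130 AAAAAAAAAAAAAAAAAA9AA999AAAAAAAAA9889A
133 AAAAAAAAAAAAAAAAAAAAAAAA99AAAAAAAAAAAA
136 AAA88885565656565656555666566678888AAA
139 9AA87886555555555555555555555589788
[... 206 characters left out ...]
664688749AAA
157 77676885365566666665666666664688649AAA
160 676768763656565665555667A6664688658999
163 7768677636656665BBBABAAAAAAA667865A878
166 7778678636655665BABAAAAAAAAA668764A99A
169 6BB9677636655555BAAAAAAAAAAA668764AAAA
172 6BB8677635555556AAAAAAAAAA9A568764AAAA
175 7BB867762A555556AAA9AA99A99A567764AAAA
178 BBBA67863A555556AAAAAA99999A5687647AAA
181 BBB967863A555556AAA99A9999995687556666
184 BBB977763A555556A999999999995687546666
187 978A67864A5555569A99999999995687546666
190 BBBB77874A55555A9999999999995687556666
193 BBBB87874A5555599999999999995687546666
196 BBBB87864855555A9999999999995787546666
199 BBBB8554345555599999999999995655557776
202 BBBB7566566666666666666666665666557777
```

```bash
python3 steer.py '[{"pos": [0,0,-0.002],"rotvec": [0,0.04,0]},{"rotvec": [0,0.04,0]},{"rotvec": [0,0.02,0]},{},{}]' | head -3
python3 steer.py '[{"pos": [0,0,-0.01],"rotvec": [0,-0.05,0]},{"pos": [0,0,-0.01],"rotvec": [0,-0.1,0]},{"pos": [0,0,-0.01],"rotvec": [0,-0.1,0]},{"pos": [0,0,-0.01],"rotvec": [0,-0.1,0]},{"pos": [0,0,-0.01],"rotvec": [0,-0.1,0]}]' | head -3
python3 steer.py '[{"rotvec": [0,-0.1,0]},{"rotvec": [0,-0.1,0]},{"rotvec": [0,-0.1,0]},{"pos": [0,0.03,0]},{"pos": [0,0.04,0]}]' | head -3
for i in 1 2; do python3 steer.py '[{"pos": [0,0.03,0]},{"pos": [0,0.03,0]},{"pos": [0,0.03,0]},{"pos": [0,0.03,0]},{"pos": [0,0.02,0]}]' | head -3;done
python3 -c "
from h import *
s=cam('scene');t=cam('top');w=cam('wrist');cv2.imwrite('pics/s_h.png',s['frame']);cv2.imwrite('pics/t_h.png',t['frame'])
go((.584,.062,.13),.093)
A=cv2.resize(s['frame'][150:240,185:315],None,fx=3,fy=3,interpolation=cv2.INTER_CUBIC)
B=cv2.resize(t['frame'][160:250,170:290],None,fx=3,fy=3,interpolation=cv2.INTER_CUBIC)
C=np.hstack([s['frame'][160:460,240:480],w['frame'][60:320,150:410]]) if 0 else np.hstack([cv2.resize(s['frame'][140:350,240:500],(390,315)),cv2.resize(w['frame'][60:270,150:410],(360,315))])
cv2.imwrite('pics/fin.png',np.vstack([np.hstack([A,B]),C]))"
```

```text
time: 26.1
eef_pos: [0.6177, 0.412, 0.1332]
tcp_rot: [-3.142, -0.75, 0.177]
time: 26.6
eef_pos: [0.5906, 0.4079, 0.1763]
tcp_rot: [-3.139, -0.297, 0.178]
time: 27.1
eef_pos: [0.6036, 0.3392, 0.1732]
tcp_rot: [-3.14, 0.001, 0.18]
time: 27.6
eef_pos: [0.6286, 0.1985, 0.175]
tcp_rot: [-3.141, -0.001, 0.177]
time: 28.1
eef_pos: [0.6533, 0.0605, 0.1751]
tcp_rot: [-3.141, -0.002, 0.177]
d [-67.9 -12.6  44.8] rot [-0.0009 -0.0012  0.0823]
```

View pics/fin.png

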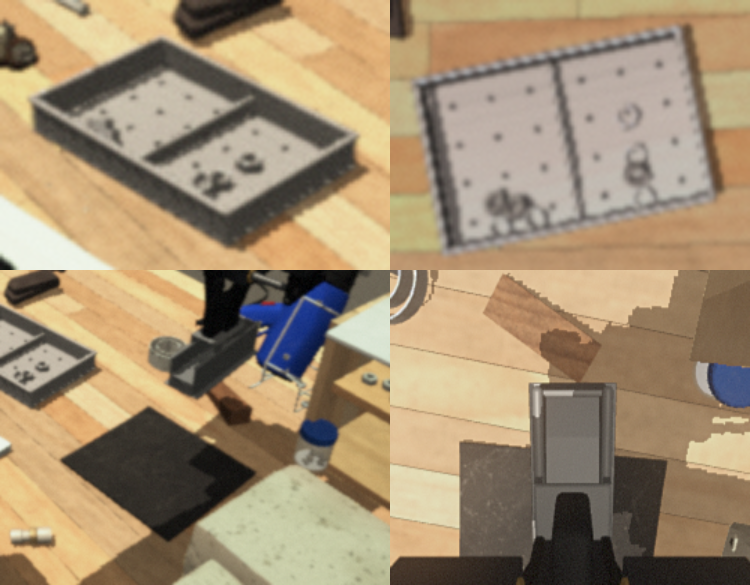

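Final view: the right bay holds one nut plus a line of three. The left bay holds a cluster of about four by its near wall. The shaker is empty and level, and the mat is clear. Placing it now.

```bash
python3 steer.py '[{"pos": [-0.014,-0.003,0]},{"pos": [-0.02,-0.004,0]},{"pos": [-0.02,-0.004,0]},{"pos": [-0.013,-0.003,0]},{"pos": [0,0,0.02]}]' | head -3
python3 steer.py '[{"pos": [0,0,0.03]},{"pos": [0,0,0.025]},{"pos": [0,0,0.015]},{"pos": [0,0,0.01]},{}]'
python3 -c "
from h import *
go((.582,.0625,.063),.177)"
```

```text
time: 28.75
eef_pos: [0.5849, 0.0662, 0.1577]
tcp_rot: [-3.141, -0.006, 0.179]
time: 29.25
eef_pos: [0.5831, 0.0651, 0.0732]
tcp_rot: [-3.141, 0.002, 0.178]
force: [-0.2, 0.5, -1.1]
width: 0.0136
grasp_force: 30.0
d [-1.6  2.3 10.2] rot [-0.0007  0.0019  0.0008]
```

```bash
python3 steer.py '[{"pos": [0,0,0.005]},{"pos": [0,0,0.004]},{"pos": [0,0,0.001]},{},{}]'
python3 steer.py '[{},{},{},{},{}]' 0.06
python3 steer.py '[{"pos": [0,0,-0.01]},{"pos": [0,0,-0.02]},{"pos": [0,0,-0.04]},{"pos": [0,0,-0.05]},{"pos": [0,0,-0.05]}]'
python3 steer.py '[{"pos": [0,0,-0.03]},{},{}]' | head -3
python3 -c "
from h import *
w=cam('wrist');f=w['frame'];cv2.imwrite('pics/end.png',f);g=cv2.cvtColor(f,cv2.COLOR_BGR2GRAY)
p=proj(w,[[.582,.0625,.099]])[0].astype(int);print(p)
for y in range(p[1]-70,p[1]+60,4): print(y,''.join('%X'%(v>>4) for v in g[y,p[0]-60:p[0]+60:2]))"
```

```text
time: 29.75
eef_pos: [0.5841, 0.0644, 0.0647]
tcp_rot: [3.142, -0.001, 0.177]
force: [-0.6, -0.2, -1.9]
width: 0.0139
grasp_force: 30.0
time: 30.25
eef_pos: [0.5839, 0.0645, 0.0644]
tcp_rot: [3.142, -0.0, 0.177]
force: [0.7, 0.3, 0.1]
width: 0.0461
grasp_force: 0.0
time: 30.75
eef_pos: [0.5833, 0.0645, 0.2364]
tcp_rot: [-3.142, 0.001, 0.177]
force: [0.2, 0.4, -0.5]
width: 0.0598
grasp_force: 0.0
time: 31.05
eef_pos: [0.5843, 0.0645, 0.2659]
tcp_rot: [3.141, -0.003, 0.177]
[283 191]
121 CC6666666676667666666666656444434433333333334444566677777776
125 CC6666776676666666666655554443443433334333333333433333333333
129 CC66667766666666666669AC8CB666677766573333433433333333333333
133 BA66676666676666666668AC6666AAA66666573333333333333333333333
137 DD67667666666666666657CD66669AA66666573333333333333335354453
141 DB66666666666666666667CD6667AA766656573333333333333333333333
145 DC66666666666666666667CC6676AA766656573333333333333334453333
149 DA66666666766766666667CB777776777756573333533333533445655433
153 D966766666666666555657CB777777777766573333545554455454544433
157 D966666666666666665557C6
[... 831 characters left out ...]
656665555555C9965565545C9A643555555555455553333377
213 9666666666655666666665C99667CCCCCB99635555555555555555553477
217 866666666666656565665599966CBBBBBB99855555655555555555654577
221 66666666566666556666555A977777777799555555555555555545533877
225 CCCCCB99ACCCBA9776666659955555555599565555555555555565533877
229 CCBBCBCCCCCCCCBBBA99ABBBBBBBBBCCCBCCCAA977665555544454334887
233 BBBBBCCCCCCBBBBBBBBBBCCCCCCCCBAAABCCCBBBCCCCCCBCBBBCC8777777
237 BBBCCCCCCCCCCCBCCCCBCBBBBBBBBBBCCCCCCCCCCAAABCCCCCCC97777777
241 3334CCCBCBBCCCCCCCCCCCCCCCCCCCCCCCCCCCBBBBCCBCCCCCCC77742222
245 3333CCCCCCCCCCCCCCCCCCCCBBBBBBCCCCCCCCCCCCCCCCCCCCC877732322
249 4433CBBBBBBBCBCCCBCCCBCCCCCCCCCBCBCCCCCCCCCBCCBBBBC777733332
```

The shaker stands upright and empty on the mat, its bar where it was expected. The arm is clear, so I'm handing in.

```bash
python3 -c "
from workcell import arm
print(arm.job_done())"
```

```text
the job is handed in; nothing more can be done
None
```

I handed the job in at about 31 s: the cover is flat on the bare bench, the eight nuts look split four and four between the bays (the last bay's cluster is hard to count), and the empty shaker stands on the mat; the hand-in printed no verdict.

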